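# Fit the backup cell in the vault lock unit

## Task

Take the long cell from its stand and fit it in the battery bay of the vault's lock unit: the flat end first, tilted in under the hood and pushed back against the spring contact, then press the nub end down behind its posts until the catch snaps over it and the cell lies level and held. Work by feel: do not crush the contact spring or force the cell. Leave the short cell, the bay cover and the screwdriver where they are.

Things in the scene. Friction and masses are not known exactly. Their poses are not given: they have to be found in the camera images.
- cell_center (a point): Centre of the long cell, the one to fit: plain grey and steel cylinder 32 mm in diameter, 90 mm long, plus a steel nub (12 mm diameter, 4 mm long) at one end; the other end is flat; about 0.19 kg. Its x axis is the cylinder's axis, pointing to the nub. It starts level on two rails of a stand 28 mm wide, its axis 40 mm above the table; fingers pass down on both sides to the table.
- cell_nub (a point): Centre of the outer face of the long cell's nub, 49 mm from the cell's centre. Same axes.
- cell: The long cell's body; origin on its skin half-way along, 16 mm off the axis; x points to the nub; it may be rolled about x. Fitted, its axis lies along the unit's x at y 0, z 52 mm (unit's frame), flat end at x -45, shoulder at x 45, nub to +x, top at z 68. Pinched at its middle and pushed hard at its end it may pitch a little in the fingers.
- unit: Lock unit, fixed grey slab 210 x 92 mm, keypad at its -x end, open battery bay on top. Its frame: x from the spring contact to the catch, z up, origin 24 mm below the slab's top under the middle of the bay; its height above the table differs by up to 8 mm. The cell lies on rails (outer faces y +-12 mm, top z 38). The bay's sides are open: room for fingers beside the cell down to z 26 mm.
- contact (a joint): Squeeze (m) of the spring contact, a domed brass button 14 mm wide at (-42, 0, 52) mm in the unit's frame, pushed to -x. 1 N at touch plus 2.2 N per mm; 3 mm when fitted. Over 8 mm (18.6 N) crushes it. Hood over it: edge x -41, y +-11, underside z 78; wall behind at x -62, top z 82.5. The flat end goes in under it with the nub end about 20 degrees up.
- catch (a joint): Sprung catch (m), 0 at rest, + pushed to +x. Nose: x from 46, y +-6, z 59.5 to 65.5 mm (unit's frame), hooks over the nub. Smooth posts beside it: x 45 to 50, |y| 9 to 15, top z 58. Squeezed 4.5 to 7 mm (11 to 16 N) the shoulder goes down behind them; let go, it stays 4 to 17 mm high. Press the cell's top near x 26 with 3 to 12 N to snap it in; it is then solid. Over 36 N on the unit is forcing.
- short_cell_center (a point): Centre of the short cell, on the same kind of stand: 26 mm in diameter, 50 mm long, too small for the bay; to be left alone.
- bay_cover: Loose grey plate 40 x 105 x 6 mm lying on the robot's side of one of the stands; origin under its centre. Leave alone.
- screwdriver: Screwdriver, 150 mm, lying on the robot's side of one of the stands; origin under its middle. Leave alone.
Not all that is in view belongs to the job. What is shaped like the cell but turquoise is not meant. Of the things shaped like the unit, the grey one is meant.

How it is judged:
On the way:
1. the cell's flat end bears on the spring contact while the nub end is still raised (value of joint contact above 0.0015 m and z of cell_nub in the frame of unit above 0.059 m and x of cell_nub in the frame of unit above 0.02 m), for 0.1 s.
At the end, for the whole second after the job is handed in: The long cell lies level in the bay, nub to the catch: centre within 3 mm sideways and 2.5 mm in height, axis within 0.05 rad, nub face at x 46.5 to 51.5 mm and at most 3 mm high, spring squeezed over 1.5 mm, catch back within 1.5 mm of rest, cell at rest (z of cell_center in the frame of unit between 0.049 and 0.0545 m and z of cell_nub in the frame of unit below 0.055 m and x of cell_nub in the frame of unit between 0.0465 and 0.0515 m and angle between the x axis of cell and the x axis of unit, either way round below 0.05 rad and y of cell_center in the frame of unit between -0.003 and 0.003 m and value of joint catch below 0.0015 m and value of joint contact above 0.0015 m and linear speed of cell below 0.01 m/s); the robot touches nothing.
It fails at once if the contact spring is crushed (squeezed over 8 mm) (value of joint contact above 0.008 m).
It fails at once if the cell is forced (over 36 N between cell and lock unit) (contact force between cell and unit above 36 N).
It fails at once if the short cell is moved by more than 15 mm (distance of short_cell_center from where it was at the start of the episode above 0.015 m).
It fails at once if the bay cover or the screwdriver is moved by more than 20 mm (distance of any of bay_cover, screwdriver from where it was at the start of the episode above 0.02 m).
It also fails if it takes over 69 s, if anything falls off the work surface, if the arm or the gripper's body presses on something with over 40 N, if the wrist force passes 120 N, or if a joint passes its speed limit or range.

## Robot

A 6-joint arm with a two-finger parallel gripper is mounted at the origin on the work surface. World frame = base frame: x ahead of the robot, y to its left, z up, the work surface at z = 0. Lengths are in m, angles in rad, forces in N, time in s.
With the tool pointing down it reaches from about 0.4 to 0.825 m from the base axis. Payload 7 kg.
Tool frame: the origin (TCP) lies midway between the tips of the shut fingers; the grasp point (between the pads) lies 19 mm behind it; z points along the fingers, y is the line along which they close (so a half turn about z gives the same grasp; the last joint's range is limited). The gripper opens to 88 mm and grips with 3 to 60 N. Pads are 19 mm wide; open, the fingers measure 130 mm over their backs; the gripper's body (78 mm by 193 mm) begins 47 mm behind the grasp point.
Start: joints at [-0.969, 0.359, 0.012, 0, -1.224, -0.288], TCP at [0.208, -0.642, 0.227] pointing down, gripper open.
Joint ranges: [-3.07, 3.07], [-1.43, 2.12], [-1.02, 1.25], [-3.03, 1.67], [-3.05, -0], [-3.03, 3.03]. Speed limits (rad/s): [2.39, 2.39, 3.01, 3.14, 3.14, 3.14].

## Interface

Orientations are given as [roll, pitch, yaw] about the fixed x, y, z axes, in that order (R = Rz(yaw) Ry(pitch) Rx(roll)).
In Python, from station import get_state, grab_frame, calibration, job_done, boxes_of, regions_of, spot_point gives the robot as it stands. The module is installed in compiled form; this text tells all that it offers.
- The arm moves only by the tool arm_command, never from a script. Its argument "commands" is a list of rows, each an object of numbers: "tx", "ty", "tz": the shift along the tool's x, y, z each as a share of 25 cm, from -1 to 1; "twist": the turn about the tool's z as a share of 180 degrees, from -1 to 1. A call has exactly 8 rows; each row is the pose to reach, as a shift and turn from the pose commanded when the call began, along the tool's axes at that moment, turning the shorter way round; what a row does not reach only later rows make up. A row lasts 1/12 s, in which the tool goes at most 41.7 mm and 7.16 degrees, less where a joint would pass 70% of its speed; a pose out of reach is approached as far as the arm can. A call with a number of a shift or a turn outside -1 to 1 is refused whole. A call with a gripper value outside its range is refused whole. "claw" is the opening, from 0 (shut) to 1 (fully open), set as the call begins (left out, the last holds). The fingers move at their own pace and stop on an object; "grip_force" is the grip in N (left out, the last holds). Time passes only in rows, so rows that repeat a pose let the fingers close, or fill a call up. It gives the time, the measured TCP pose, the force, the opening and the grip force at its end, in the units of the state.
- get_state(): the state, without advancing time (a new reading comes with each control period).
- grab_frame(name): name is "side" or "top" or "wrist"; returns the picture (420x560x3 uint8, red, green, blue); there is no depth.
- calibration(name): a dict with "camera_matrix" (3x3 intrinsics, pixels), "extrinsics" (4x4, takes a point from camera to world coordinates). Camera axes: x right, y down, z forward; pixel columns grow to the right and rows downward; lengths in m; the calibration is good to about 2 mm. A picture is of the moment at which its call begins: read the wrist's pose just before it. calibration takes no time and is no camera call; for the wrist camera it gives the pose at the moment of the call.
- job_done(): hands the job in; it is judged then, once.
Trained networks look in the newest picture that a camera, given by its name, has taken for a name from the list of things; names that differ only in an ending like _2 or _b are one class to them, and where a whole thing is asked for, a point or a joint stands for the part that bears it (a point fixed in the world has none). Each returns a list of dicts, best first, with "score" (0 to 1); they miss things now and then, are a little off and sometimes report something else, mostly with a low value. They report only what shows in the picture. A call takes as long as a camera call. They do not tell look-alikes from the thing itself.
- boxes_of(query, camera): "rect" ([left, top, right, bottom] in pixels, round what is visible of it).
- regions_of(query, camera): "region" (420x560 bool, what is visible of it) and "rect" ([left, top, right, bottom] in pixels, round what is visible of it).
- spot_point(query, camera): "uv" ([column, row] in pixels: a listed point, or the origin of a listed thing).
The state is a dict: "t": time; "q": joint angles; "qd": joint speeds; "joint_efforts": joint torques, N m; "eef_pos": TCP position; "ee_rot": TCP orientation; "force": force on the tool from outside, world axes, zero at the start; "moment": the same for the moment, N m; "width": finger opening in m; "gripper_force": force on a finger pad.
Only numpy, scipy, OpenCV 4.12 (cv2) and the standard library are available. Lean on these libraries where they do the work, as an engineer would, in place of code of your own. Each camera call takes 0.05 s, during which the arm holds its last target. There are 200 camera calls.

## Working session

There is one attempt and no reset: what is moved stays moved. The work goes in short steps, Python scripts to look and compute and a tool call to move; the robot and the scene stay as the last step left them, time stands still between calls to the robot, and variables do not carry over. Pictures are saved under pics/ and viewed, at most 10 in all, crops included, and the job is handed in when it is done.

Besides the shell and the picture viewer there is one more tool, called after ">>>" by a JSON object that holds its "api" and its "payload", one argument or row to a line. arm_command: Moves the arm, as the interface text tells. Shift numbers are shares of 25 cm and turn numbers shares of 180 degrees, none past 1 either way. Its arguments: {"type":"object","properties":{"commands":{"type":"array"},"claw":{"type":"number"},"grip_force":{"type":"number"}},"required":["commands"]}

```bash
mkdir -p pics; cat > h.py <<'E'
import numpy as np, cv2
from station import *
from scipy.spatial.transform import Rotation as R
def snap(n,f):
    im=grab_frame(n); cv2.imwrite('pics/'+f,im[:,:,::-1]); return im
def ray(n,uv):
    c=calibration(n); K=np.array(c["camera_matrix"]);T=np.array(c["extrinsics"])
    d=T[:3,:3]@np.linalg.solve(K,[uv[0],uv[1],1]); return T[:3,3],d
def atz(n,uv,z):
    o,d=ray(n,uv); return o+d*(z-o[2])/d[2]
def proj(n,p):
    c=calibration(n); K=np.array(c["camera_matrix"]);T=np.array(c["extrinsics"])
    q=K@(T[:3,:3].T@(np.asarray(p)-T[:3,3])); return q[:2]/q[2]
def tri(a,ua,b,ub):
    o1,d1=ray(a,ua);o2,d2=ray(b,ub)
    s=np.linalg.lstsq(np.c_[d1,-d2],o2-o1,rcond=None)[0]
    p,q=o1+d1*s[0],o2+d2*s[1]; return (p+q)/2,np.linalg.norm(p-q)
E
python3 - <<'E'
from h import *
np.set_printoptions(precision=4,suppress=True)
a=snap('top','t0.png');b=snap('side','s0.png')
cv2.imwrite('pics/both0.png',cv2.resize(np.vstack([a,b]),(560,840))[:,:,::-1])
s=get_state();print(s['t'],s['eef_pos'],s['ee_rot'],s['force'])
for c in('top','side'):
    print(c,np.array(calibration(c)['extrinsics'])[:3])
    for q in('cell_center','cell_nub','unit','contact','catch','short_cell_center','bay_cover','screwdriver'):
        try: print(q,[(np.round(r['uv']),round(r['score'],2)) for r in spot_point(q,c)[:4]])
        except Exception as e: print(q,e)
    print([(r['rect'],round(r['score'],2)) for r in boxes_of('unit',c)])
E
```

```text
0.1 [ 0.2082 -0.6416  0.2257] [ 3.1401 -0.0001 -2.8279] [-0.2112  0.3301  1.2339]
top [[-0.0172 -0.9933  0.1146  0.3711]
 [-0.9998  0.0158 -0.0131 -0.0078]
 [ 0.0112 -0.1148 -0.9933  0.9989]]
cell_center [(array([428., 138.]), 0.78), (array([385., 160.]), 0.7), (array([332., 111.]), 0.63)]
cell_nub [(array([382., 137.]), 0.94), (array([448., 121.]), 0.7), (array([307., 120.]), 0.57)]
unit [(array([370., 295.]), 0.9), (array([268., 174.]), 0.8), (array([147., 304.]), 0.61), (array([380., 165.]), 0.27)]
contact it knows: bay_cover, cell, cell_center, cell_nub, screwdriver, short_cell_center, unit
catch it knows: bay_cover, cell, cell_center, cell_nub, screwdriver, short_cell_center, unit
short_cell_center [(array([154., 173.]), 0.89), (array([383., 164.]), 0.45)]
bay_cover [(array([378., 220.]), 0.62)]
screwdriver [(array([156., 234.]), 0.58), (array([377., 224.]), 0.28)]
[([117.6, 265.5, 171.9, 383.9], 0.78), ([240.6, 134.3, 289.5, 239.0], 0.58), ([341.4, 254.3, 413.8, 369.8], 0.57), ([119.4, 228.4, 195.7, 242.9], 0.29)]
side [[-0.8817 -0.2925  0.3702  0.0522]
 [-0.4718  0.5408 -0.6964  0.7624]
 [ 0.0035 -0.7887 -0.6148  0.7658]]
cell_center [(array([219., 178.]), 0.85), (array([277., 166.]), 0.76), (array([273., 149.]), 0.68)]
cell_nub [(array([217., 188.]), 0.76), (array([275., 142.]), 0.7)]
unit [(array([233., 223.]), 0.79), (array([362., 206.]), 0.78), (array([282., 338.]), 0.76)]
contact it knows: bay_cover, cell, cell_center, cell_nub, screwdriver, short_cell_center, unit
catch it knows: bay_cover, cell, cell_center, cell_nub, screwdriver, short_cell_center, unit
short_cell_center [(array([177., 272.]), 0.84)]
bay_cover [(array([314., 190.]), 0.9), (array([234., 221.]), 0.39)]
screwdriver [(array([227., 304.]), 0.73)]
[([327.8, 179.9, 399.2, 230.3], 0.92), ([237.4, 301.6, 367.4, 386.9], 0.84), ([197.4, 190.8, 292.1, 257.4], 0.76)]
```

View pics/t0.png

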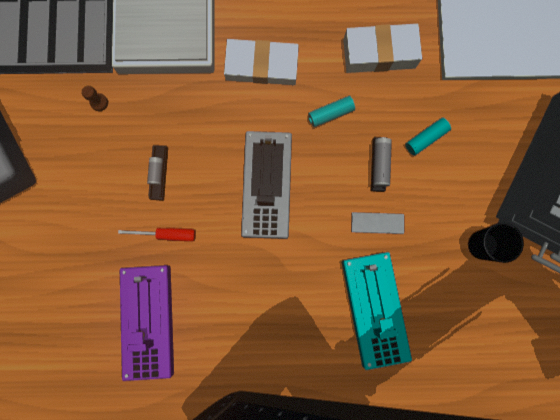

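View pics/s0.png

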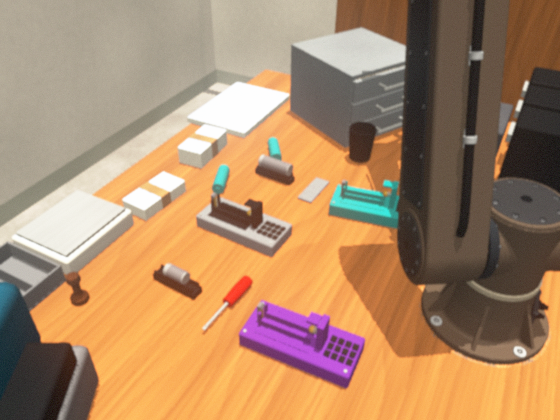

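```bash
python3 - <<'E'
from h import *
np.set_printoptions(precision=4,suppress=True)
c0=atz('top',(385,160),.04);n=atz('top',(382,137),.04);print('cell',c0,n, tri('top',(385,160),'side',(277,166)))
print('unit',atz('top',(268,174),.03),tri('top',(268,174),'side',(233,223)))
print('short',atz('top',(154,173),.037),'cover',atz('top',(378,220),0),'sd',atz('top',(156,234),0))
grab_frame('top')
for q,z in(('cell',.04),('unit',.05)):
  for r in regions_of(q,'top')[:4]:
    ys,xs=np.nonzero(r['region']); 
    P=np.array([atz('top',p,z)[:2] for p in zip(xs,ys)],np.float32)
    print(q,r['score'],r['rect'],cv2.minAreaRect(P))
s=get_state();E=np.array(calibration('wrist')['extrinsics']);print(s['eef_pos'],E, np.array(calibration('wrist')['camera_matrix']))
E
```

```text
cell [ 0.5783 -0.2262  0.04  ] [ 0.6244 -0.2222  0.04  ] (array([ 0.5762, -0.2288,  0.0346]), np.float64(0.007118617737368735))
unit [0.5559 0.0028 0.03  ] (array([0.562 , 0.0043, 0.0124]), np.float64(0.005989698491341393))
short [0.5599 0.2242 0.037 ] cover [ 0.4646 -0.2162  0.    ] sd [ 0.4438  0.2277 -0.    ]
cell 0.96 [407.6, 117.2, 447.5, 153.6] ((0.625898540019989, -0.31261298060417175), (0.030633926391601562, 0.09865957498550415), 35.93076705932617)
cell 0.91 [372.2, 136.7, 393.0, 183.8] ((0.575900137424469, -0.22092735767364502), (0.03436801955103874, 0.09810609370470047), 85.78207397460938)
cell 0.84 [309.2, 95.6, 354.7, 126.2] ((0.6788154244422913, -0.12337736785411835), (0.0324644073843956, 0.09484963119029999), 22.461198806762695)Traceback (most recent call last):
  File "<stdin>", line 10, in <module>
  File "h.py", line 10, in atz
    o,d=ray(n,uv); return o+d*(z-o[2])/d[2]
        ~~~^^^^^^
  File "h.py", line 7, in ray
    c=calibration(n); K=np.array(c["camera_matrix"]);T=np.array(c["extrinsics"])
ValueError: time passes only in moves, steps and waits
```

>>> {"api": "arm_command", "payload": {
  "commands": [
    {"tx": -0.96, "ty": 0.57},
    {"tx": -0.96, "ty": 0.57},
    {"tx": -0.96, "ty": 0.57},
    {"tx": -0.96, "ty": 0.57},
    {"tx": -0.96, "ty": 0.57},
    {"tx": -0.96, "ty": 0.57},
    {"tx": -0.96, "ty": 0.57},
    {"tx": -0.96, "ty": 0.57}
  ]
}}

```text
invalid input
```

>>> {"api": "arm_command", "payload": {
  "commands": [
    {"tx": -0.8, "ty": 0.57, "twist": 0.1},
    {"tx": -0.8, "ty": 0.57, "twist": 0.1},
    {"tx": -0.8, "ty": 0.57, "twist": 0.1},
    {"tx": -0.8, "ty": 0.57, "twist": 0.1},
    {"tx": -0.8, "ty": 0.57, "twist": 0.1},
    {"tx": -0.8, "ty": 0.57, "twist": 0.1},
    {"tx": -0.8, "ty": 0.57, "twist": 0.1},
    {"tx": -0.8, "ty": 0.57, "twist": 0.1}
  ]
}}

```text
invalid input
```

```bash
python3 - <<'E'
s=open('h.py').read()
s=s.replace('''    c=calibration(n); K=np.array(c["camera_matrix"]);T=np.array(c["extrinsics"])
''','''    K,T=cal(n)
''').replace('def ray','''_C={}
def cal(n):
    if n not in _C:
        c=calibration(n); _C[n]=np.array(c["camera_matrix"]),np.array(c["extrinsics"])
    return _C[n]
def ray''')
s+='''
def rect(n,reg,z):
    ys,xs=np.nonzero(reg); P=np.array([atz(n,p,z)[:2] for p in zip(xs,ys)],np.float32)
    return cv2.minAreaRect(P)
np.set_printoptions(precision=4,suppress=True)
'''
open('h.py','w').write(s)
E
python3 - <<'E'
from h import *
s=get_state();print(s['t'],s['eef_pos'],s['ee_rot'],s['q'])
snap('wrist','w1.png');K,T=cal('wrist');print(T,K)
for q in('cell_center','cell_nub'):
    print(q,[(r['uv'],round(r['score'],2),atz('wrist',r['uv'],.04)) for r in spot_point(q,'wrist')[:4]])
for r in regions_of('cell','wrist'): print(r['score'],r['rect'],rect('wrist',r['region'],.045))
E
```

```text
0.95 [ 0.2083 -0.642   0.2266] [-3.1416 -0.     -2.8278] [-0.9689  0.3586  0.0119  0.     -1.2241 -0.2881]
[[-0.309   0.9119  0.2702  0.1353]
 [ 0.9511  0.2962  0.088  -0.6666]
 [ 0.0002  0.2841 -0.9588  0.3839]
 [ 0.      0.      0.      1.    ]] [[320.581    0.     274.7087]
 [  0.     320.581  214.6492]
 [  0.       0.       1.    ]]
cell_center []
cell_nub []
```

View pics/w1.png

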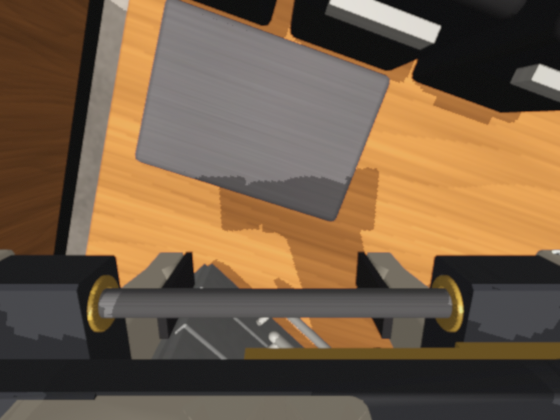

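>>> {"api": "arm_command", "payload": {
  "commands": [
    {"tx": -0.96, "ty": 0.57, "tz": 0, "twist": 0},
    {"tx": -0.96, "ty": 0.57, "tz": 0, "twist": 0},
    {"tx": -0.96, "ty": 0.57, "tz": 0, "twist": 0},
    {"tx": -0.96, "ty": 0.57, "tz": 0, "twist": 0},
    {"tx": -0.96, "ty": 0.57, "tz": 0, "twist": 0},
    {"tx": -0.96, "ty": 0.57, "tz": 0, "twist": 0},
    {"tx": -0.96, "ty": 0.57, "tz": 0, "twist": 0},
    {"tx": -0.96, "ty": 0.57, "tz": 0, "twist": 0}
  ],
  "claw": 1,
  "grip_force": 20
}}

```text
t: 1.82
eef_pos: [0.3958, -0.4291, 0.227]
ee_rot: [-3.141, 0.001, -2.824]
force: [-0.2, -0.5, 0.1]
width: 0.0874
gripper_force: 0.0
```

>>> {"api": "arm_command", "payload": {
  "commands": [
    {"tx": -0.95, "ty": 0.57, "tz": 0, "twist": 0.1},
    {"tx": -0.95, "ty": 0.57, "tz": 0, "twist": 0.1},
    {"tx": -0.95, "ty": 0.57, "tz": 0, "twist": 0.1},
    {"tx": -0.95, "ty": 0.57, "tz": 0, "twist": 0.1},
    {"tx": -0.95, "ty": 0.57, "tz": 0, "twist": 0.1},
    {"tx": -0.95, "ty": 0.57, "tz": 0, "twist": 0.1},
    {"tx": -0.95, "ty": 0.57, "tz": 0, "twist": 0.1},
    {"tx": -0.95, "ty": 0.57, "tz": 0, "twist": 0.1}
  ]
}}

```text
t: 2.48
eef_pos: [0.578, -0.2198, 0.2262]
ee_rot: [3.141, 0.001, -3.138]
force: [-0.5, -1.2, 0.5]
width: 0.0875
gripper_force: 0.0
```

```bash
cat >w.py <<'E'
from h import *
import sys
s=get_state();print(s['t'],s['eef_pos'],s['ee_rot'],s['q'])
snap('wrist',sys.argv[1]);cal('wrist')
for q in('cell_center','cell_nub','unit'):
    print(q,[(np.round(r['uv']),round(r['score'],2),atz('wrist',r['uv'],.04)) for r in spot_point(q,'wrist')[:4]])
for q in('cell','unit'):
  for r in regions_of(q,'wrist'): print(q,r['score'],np.round(r['rect']),rect('wrist',r['region'],.045))
E
python3 w.py w2.png
```

```text
2.4833 [ 0.578  -0.2198  0.2262] [ 3.1415  0.0008 -3.138 ] [-0.0481  0.2663 -0.1207 -0.0002 -1.1831 -1.5191]
cell_center [(array([189., 230.]), 0.79, array([ 0.6194, -0.3185,  0.04  ])), (array([344., 274.]), 0.66, array([ 0.6737, -0.1402,  0.04  ])), (array([275., 191.]), 0.62, array([ 0.5743, -0.2216,  0.04  ])), (array([462., 180.]), 0.21, array([ 0.561 , -0.0194,  0.04  ]))]
cell_nub [(array([270., 234.]), 0.88, array([ 0.624 , -0.2274,  0.04  ])), (array([162., 251.]), 0.64, array([ 0.6461, -0.3522,  0.04  ]))]
unit [(array([461., 180.]), 0.58, array([ 0.5618, -0.0204,  0.04  ])), (array([273., 187.]), 0.2, array([ 0.57  , -0.2241,  0.04  ]))]
cell 0.95 [260. 149. 293. 235.] ((0.574552595615387, -0.22370053827762604), (0.032900121062994, 0.0962114930152893), 85.81449127197266)
cell 0.58 [156. 200. 229. 253.] ((0.620745062828064, -0.3142341375350952), (0.03192540630698204, 0.0928877592086792), 34.93230438232422)
cell 0.58 [313. 258. 356. 288.] ((0.6741851568222046, -0.15181447565555573), (0.033620934933423996, 0.05477045103907585), 16.053136825561523)
unit 0.79 [260.   2. 356.  22.] ((0.40209195017814636, -0.19200846552848816), (0.016248829662799835, 0.08277636766433716), 0.21800903975963593)
unit 0.58 [411.  50. 550. 246.] ((0.534642219543457, -0.00459820032119751), (0.11936024576425552, 0.19943810999393463), 86.75251007080078)
unit 0.27 [232.  62. 330. 101.] ((0.4629150927066803, -0.21792343258857727), (0.09439709037542343, 0.03604339808225632), 87.54328918457031)
```

View pics/w2.png

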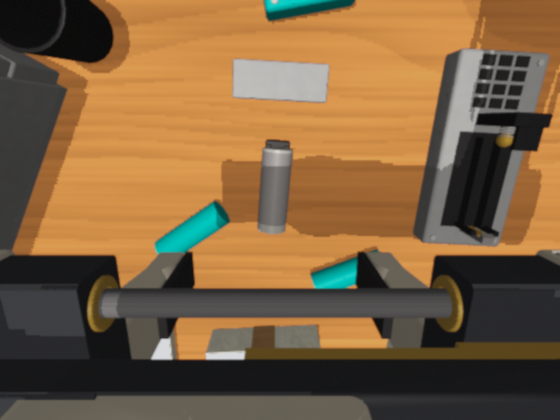

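```bash
python3 - <<'E'
import cv2,numpy as np
a=cv2.imread('pics/w2.png');t=cv2.imread('pics/t0.png')
A=cv2.resize(a[130:245,230:320],None,fx=4,fy=4,interpolation=cv2.INTER_CUBIC);B=cv2.resize(t[125:200,350:410],(int(60*460/75),460),interpolation=cv2.INTER_CUBIC)
cv2.imwrite('pics/z1.png',np.hstack([A,B]))
E
```

```text
(no output)
```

View pics/z1.png

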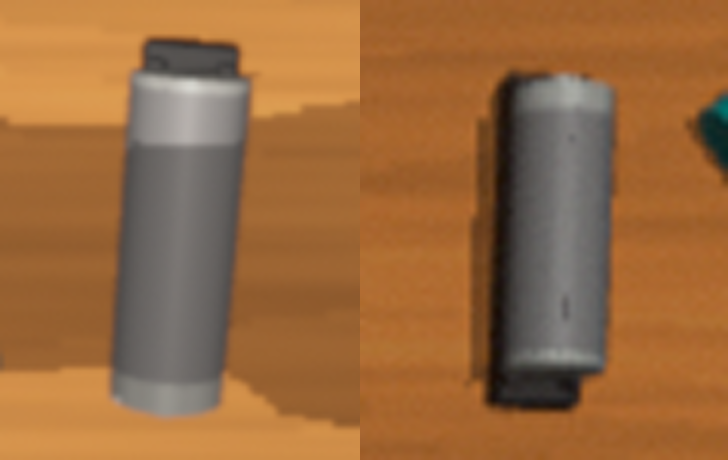

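>>> {"api": "arm_command", "payload": {
  "commands": [
    {"tx": -0.1, "ty": 0.88, "tz": 0, "twist": 0},
    {"tx": -0.1, "ty": 0.88, "tz": 0, "twist": 0},
    {"tx": -0.1, "ty": 0.88, "tz": 0, "twist": 0},
    {"tx": -0.1, "ty": 0.88, "tz": 0, "twist": 0},
    {"tx": -0.1, "ty": 0.88, "tz": 0, "twist": 0},
    {"tx": -0.1, "ty": 0.88, "tz": 0, "twist": 0},
    {"tx": -0.1, "ty": 0.88, "tz": 0, "twist": 0},
    {"tx": -0.1, "ty": 0.88, "tz": 0, "twist": 0}
  ]
}}

```text
t: 3.45
eef_pos: [0.5995, -0.0036, 0.2268]
ee_rot: [-3.142, 0.0, -3.141]
force: [-0.7, -0.6, -0.0]
width: 0.0876
gripper_force: 0.0
```

```bash
python3 w.py w3.png; python3 - <<'E'
import cv2
a=cv2.imread('pics/w3.png');cv2.imwrite('pics/w3z.png',cv2.resize(a[20:270,180:400],None,fx=2.4,fy=2.4,interpolation=cv2.INTER_CUBIC))
E
```

```text
3.45 [ 0.5995 -0.0036  0.2268] [-3.1415  0.0002 -3.1413] [ 0.3197  0.2353 -0.1612  0.0001 -1.1741 -1.8902]
cell_center [(array([ 10., 214.]), 0.81, array([ 0.6243, -0.3009,  0.04  ])), (array([175., 257.]), 0.78, array([ 0.676, -0.121,  0.04 ])), (array([ 75., 172.]), 0.75, array([ 0.5764, -0.2204,  0.04  ]))]
cell_nub [(array([212., 241.]), 0.94, array([ 0.6566, -0.0774,  0.04  ])), (array([ 77., 215.]), 0.67, array([ 0.6244, -0.2266,  0.04  ])), (array([ 83., 167.]), 0.43, array([ 0.5709, -0.2101,  0.04  ]))]
unit [(array([280., 159.]), 0.78, array([0.5632, 0.0005, 0.04  ]))]
cell 0.96 [ 50. 126.  94. 217.] ((0.5761072635650635, -0.21912330389022827), (0.03770741447806358, 0.09559906274080276), 85.62004852294922)
cell 0.78 [  2. 181.  53. 239.] ((0.6169626712799072, -0.28841471672058105), (0.031139593571424484, 0.08503170311450958), 34.55593490600586)
cell 0.74 [138. 233. 212. 274.] ((0.6733091473579407, -0.12078087031841278), (0.031508736312389374, 0.09625577181577682), 20.58924674987793)
unit 0.73 [238.  24. 334. 229.] ((0.5373783707618713, 0.003265824168920517), (0.08798575401306152, 0.19925519824028015), 86.99739837646484)
```

View pics/w3z.png

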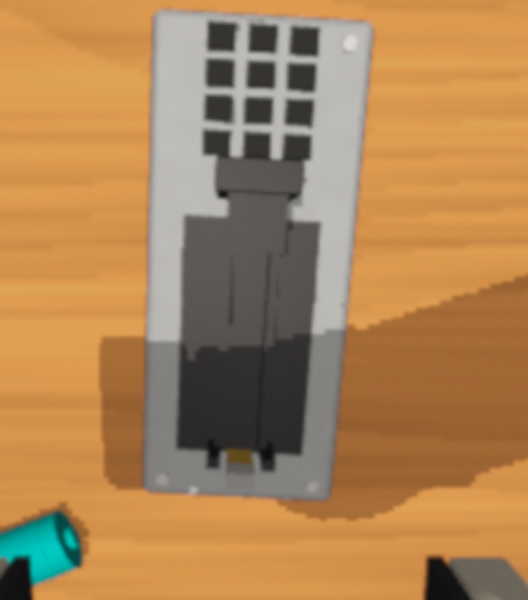

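```bash
python3 - <<'E'
from h import *
from scipy.optimize import least_squares
cal('wrist')
z=lambda u,v:np.array([u/2.4+180,v/2.4+20])
obs=[z(155,12),z(372,22),z(330,497),z(146,490),z(275,468),z(207,468),z(260,193)]
def model(p):
    x,y,a,h,cx=p
    L=[(cx-.105,-.046,.024),(cx-.105,.046,.024),(cx+.105,.046,.024),(cx+.105,-.046,.024),(.05,.015,.058),(.05,-.015,.058),(-.041,0,.0825)]
    c,s=np.cos(a),np.sin(a)
    return [proj('wrist',(x+c*l[0]-s*l[1],y+s*l[0]+c*l[1],h+l[2])) for l in L]
f=lambda p:(np.array(model(p))-obs).ravel()
for i in(0,1):
    r=least_squares(f,[.56,0,-.05,.01,-.03],loss='soft_l1');print(r.x,r.cost);print(f(r.x).reshape(-1,2))
    break
print(cal('wrist')[1])
E
```

```text
[ 0.5689  0.0035 -0.0491 -0.0012 -0.0303] 27.238386628763074
[[-0.5215 -0.4516]
 [ 0.7739  0.2857]
 [ 0.3733  0.4385]
 [-0.3509 -0.1132]
 [ 0.3755 -0.454 ]
 [ 0.543  -1.7309]
 [-1.6585 25.2234]]
[[ 0.0017  0.9588  0.2841  0.5228]
 [ 1.     -0.0018 -0.     -0.0056]
 [ 0.0005  0.2841 -0.9588  0.384 ]
 [ 0.      0.      0.      1.    ]]
```

>>> {"api": "arm_command", "payload": {
  "commands": [
    {"tx": 0.004, "ty": -0.888, "tz": 0, "twist": 0.0233},
    {"tx": 0.004, "ty": -0.888, "tz": 0, "twist": 0.0233},
    {"tx": 0.004, "ty": -0.888, "tz": 0, "twist": 0.0233},
    {"tx": 0.004, "ty": -0.888, "tz": 0, "twist": 0.0233},
    {"tx": 0.004, "ty": -0.888, "tz": 0, "twist": 0.0233},
    {"tx": 0.004, "ty": -0.888, "tz": 0.2, "twist": 0.0233},
    {"tx": 0.004, "ty": -0.888, "tz": 0.4, "twist": 0.0233},
    {"tx": 0.004, "ty": -0.888, "tz": 0.4, "twist": 0.0233}
  ]
}}

```text
t: 4.42
eef_pos: [0.5952, -0.2273, 0.1215]
ee_rot: [3.14, -0.005, 3.063]
force: [-1.2, 1.8, -1.2]
width: 0.0873
gripper_force: 0.0
```

```bash
python3 w.py w4.png; python3 - <<'E'
import cv2
a=cv2.imread('pics/w4.png')
cv2.imwrite('pics/w4.png',a)
E
```

```text
4.4167 [ 0.5952 -0.2273  0.1215] [ 3.1401 -0.0054  3.0634] [-0.0599  0.3821 -0.206  -0.0019 -0.9881 -1.5881]
cell_center [(array([174., 260.]), 0.65, array([ 0.6178, -0.3102,  0.04  ])), (array([281., 195.]), 0.6, array([ 0.5717, -0.2209,  0.04  ]))]
cell_nub [(array([440., 278.]), 0.87, array([ 0.651 , -0.0962,  0.04  ])), (array([136., 293.]), 0.63, array([ 0.6445, -0.3463,  0.04  ]))]
unit [(array([548., 160.]), 0.61, array([ 0.5609, -0.023 ,  0.04  ]))]
cell 0.96 [125. 216. 228. 287.] ((0.6162670850753784, -0.3083919584751129), (0.028962062671780586, 0.08834203332662582), 33.3212776184082)
cell 0.93 [346. 264. 431. 333.] ((0.6658247709274292, -0.13874471187591553), (0.021105041727423668, 0.08407481014728546), 36.15226364135742)
cell 0.59 [260. 137. 303. 256.] ((0.5748492479324341, -0.22096729278564453), (0.03105728141963482, 0.09223943203687668), 85.60977935791016)
unit 0.76 [472.   0. 558. 252.] ((0.5454700589179993, -0.05445222929120064), (0.1805439591407776, 0.06442738324403763), 9.289335250854492)
unit 0.39 [262. 133. 301. 260.] ((0.5745820999145508, -0.22084322571754456), (0.031509485095739365, 0.09449032694101334), 84.84890747070312)
```

View pics/w4.png

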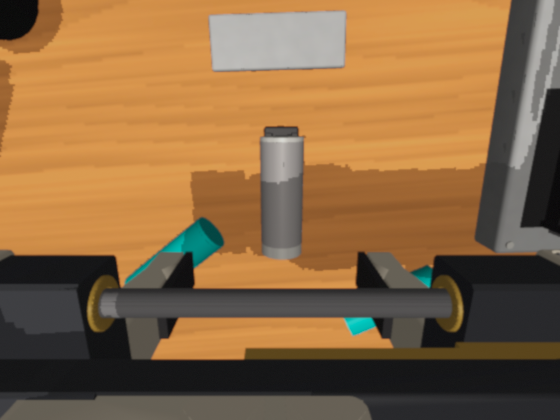

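>>> {"api": "arm_command", "payload": {
  "commands": [
    {"tx": 0, "ty": 0.008, "tz": 0.15, "twist": 0},
    {"tx": 0, "ty": 0.008, "tz": 0.27, "twist": 0},
    {"tx": 0, "ty": 0.008, "tz": 0.35, "twist": 0},
    {"tx": 0, "ty": 0.008, "tz": 0.4, "twist": 0},
    {"tx": 0, "ty": 0.008, "tz": 0.42, "twist": 0},
    {"tx": 0, "ty": 0.008, "tz": 0.42, "twist": 0},
    {"tx": 0, "ty": 0.008, "tz": 0.42, "twist": 0},
    {"tx": 0, "ty": 0.008, "tz": 0.42, "twist": 0}
  ]
}}

```text
t: 5.38
eef_pos: [0.5998, -0.2235, 0.0234]
ee_rot: [-3.142, 0.003, 3.068]
force: [-0.4, 0.2, 0.6]
width: 0.0879
gripper_force: 0.3
```

>>> {"api": "arm_command", "payload": {
  "commands": [
    {"tx": 0, "ty": 0, "tz": 0, "twist": 0},
    {"tx": 0, "ty": 0, "tz": 0, "twist": 0},
    {"tx": 0, "ty": 0, "tz": 0, "twist": 0},
    {"tx": 0, "ty": 0, "tz": 0, "twist": 0},
    {"tx": 0, "ty": 0, "tz": 0, "twist": 0},
    {"tx": 0, "ty": 0, "tz": 0, "twist": 0},
    {"tx": 0, "ty": 0, "tz": 0, "twist": 0},
    {"tx": 0, "ty": 0, "tz": 0, "twist": 0}
  ],
  "claw": 0,
  "grip_force": 3
}}

```text
t: 6.05
eef_pos: [0.5987, -0.2236, 0.0215]
ee_rot: [-3.142, -0.0, 3.068]
force: [-0.1, -0.1, 0.8]
width: 0.0397
gripper_force: 0.0
```

Still closing; wait once more, then lift 22 mm at light grip so the flat end stays on the stand.

>>> {"api": "arm_command", "payload": {
  "commands": [
    {"tx": 0, "ty": 0, "tz": 0, "twist": 0},
    {"tx": 0, "ty": 0, "tz": 0, "twist": 0},
    {"tx": 0, "ty": 0, "tz": 0, "twist": 0},
    {"tx": 0, "ty": 0, "tz": -0.016, "twist": 0},
    {"tx": 0, "ty": 0, "tz": -0.032, "twist": 0},
    {"tx": 0, "ty": 0, "tz": -0.048, "twist": 0},
    {"tx": 0, "ty": 0, "tz": -0.064, "twist": 0},
    {"tx": 0, "ty": 0, "tz": -0.08, "twist": 0}
  ]
}}

```text
t: 6.72
eef_pos: [0.5986, -0.2238, 0.0421]
ee_rot: [-3.141, 0.0, 3.068]
force: [0.8, 0.0, -1.4]
width: 0.0321
gripper_force: 3.0
```

```bash
python3 - <<'E'
from h import *
s=get_state();print(s['t'],s['eef_pos'],s['force'],s['moment'],s['width'],s['gripper_force'])
a=snap('side','s1.png');w=snap('wrist','w5.png')
A=cv2.resize(a[120:220,220:320],(500,500),interpolation=cv2.INTER_CUBIC)
B=cv2.resize(w[100:340,200:360],(333,500),interpolation=cv2.INTER_CUBIC)[:,:300]
cv2.imwrite('pics/z2.png',np.hstack([A,B])[:,:,::-1])
E
```

```text
6.7167 [ 0.5986 -0.2238  0.0421] [ 0.844   0.0423 -1.4213] [-0.0346  0.0189  0.0282] 0.03206509039531848 2.999964952468872
```

View pics/z2.png

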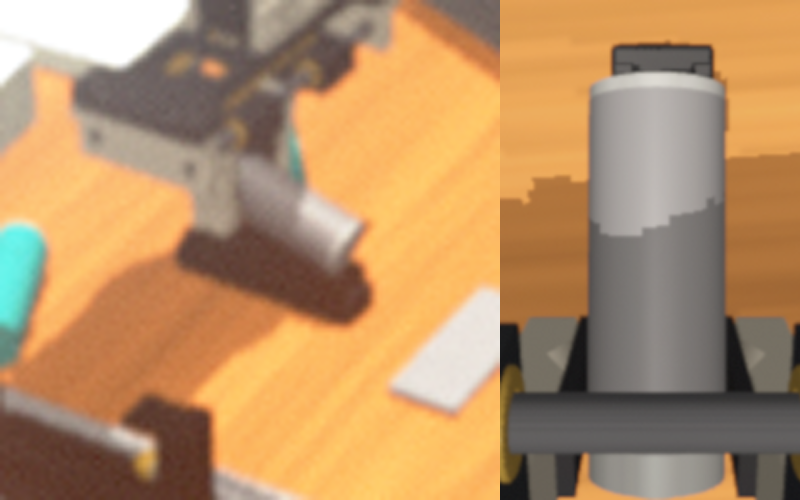

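>>> {"api": "arm_command", "payload": {
  "commands": [
    {"tx": 0, "ty": 0, "tz": -0.006, "twist": 0},
    {"tx": 0, "ty": 0, "tz": -0.012, "twist": 0},
    {"tx": 0, "ty": 0, "tz": -0.012, "twist": 0},
    {"tx": 0, "ty": 0, "tz": -0.012, "twist": 0},
    {"tx": 0, "ty": 0, "tz": -0.012, "twist": 0},
    {"tx": 0, "ty": 0, "tz": -0.012, "twist": 0},
    {"tx": 0, "ty": 0, "tz": -0.012, "twist": 0},
    {"tx": 0, "ty": 0, "tz": -0.012, "twist": 0}
  ]
}}

```text
t: 7.48
eef_pos: [0.5987, -0.2235, 0.0445]
ee_rot: [3.142, -0.0, 3.068]
force: [-1.4, 0.6, -1.3]
width: 0.032
gripper_force: 3.0
```

>>> {"api": "arm_command", "payload": {
  "commands": [
    {"tx": 0, "ty": 0, "tz": 0, "twist": 0},
    {"tx": 0, "ty": 0, "tz": 0, "twist": 0},
    {"tx": 0, "ty": 0, "tz": 0, "twist": 0},
    {"tx": 0, "ty": 0, "tz": -0.1, "twist": 0},
    {"tx": 0, "ty": 0, "tz": -0.2, "twist": 0},
    {"tx": 0, "ty": 0, "tz": -0.32, "twist": 0},
    {"tx": 0, "ty": 0, "tz": -0.4, "twist": 0},
    {"tx": 0, "ty": 0, "tz": -0.44, "twist": 0}
  ],
  "grip_force": 35
}}

```text
t: 8.15
eef_pos: [0.6, -0.2239, 0.1579]
ee_rot: [-3.141, 0.004, 3.068]
force: [0.6, 0.4, -0.7]
width: 0.0313
gripper_force: 35.0
```

```bash
python3 - <<'E'
from h import *
s=get_state();print(s['t'],s['eef_pos'],s['ee_rot'],s['force'],s['moment'],s['width'],s['gripper_force'])
a=snap('side','s2.png');w=snap('wrist','w6.png')
A=cv2.resize(a[80:200,200:320],(500,500),interpolation=cv2.INTER_CUBIC)
B=cv2.resize(w[100:340,200:360],(333,500),interpolation=cv2.INTER_CUBIC)[:,:300]
cv2.imwrite('pics/z3.png',np.hstack([A,B])[:,:,::-1])
E
```

```text
8.15 [ 0.6    -0.2239  0.1579] [-3.1411  0.0043  3.0684] [ 0.612   0.3925 -0.7075] [-0.0993 -0.1936  0.0485] 0.03125637472411397 34.99959111213684
```

View pics/z3.png

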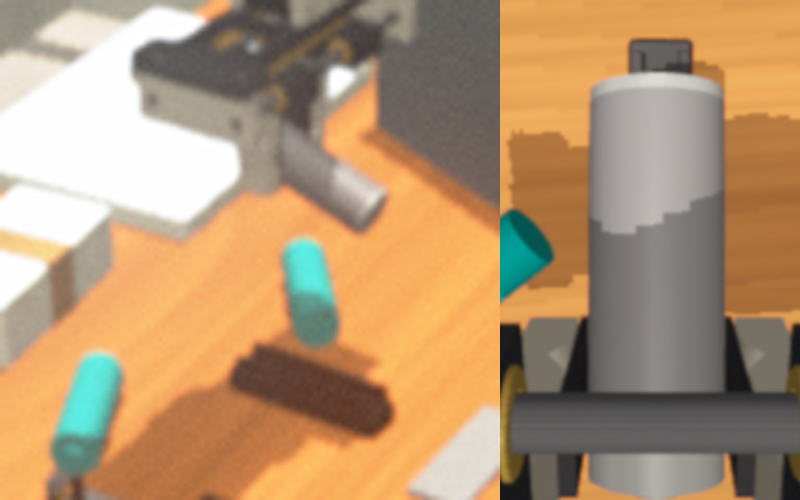

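>>> {"api": "arm_command", "payload": {
  "commands": [
    {"tx": 0.037, "ty": 0.15, "tz": 0, "twist": -0.0077},
    {"tx": 0.037, "ty": 0.3, "tz": 0, "twist": -0.0077},
    {"tx": 0.037, "ty": 0.45, "tz": 0, "twist": -0.0077},
    {"tx": 0.037, "ty": 0.6, "tz": 0, "twist": -0.0077},
    {"tx": 0.037, "ty": 0.75, "tz": 0, "twist": -0.0077},
    {"tx": 0.037, "ty": 0.85, "tz": 0, "twist": -0.0077},
    {"tx": 0.037, "ty": 0.9, "tz": 0, "twist": -0.0077},
    {"tx": 0.037, "ty": 0.9, "tz": 0, "twist": -0.0077}
  ]
}}

```text
t: 8.92
eef_pos: [0.6053, 0.0039, 0.1526]
ee_rot: [-3.141, -0.002, 3.095]
force: [-0.4, -0.9, -1.9]
width: 0.0311
gripper_force: 35.0
```

>>> {"api": "arm_command", "payload": {
  "commands": [
    {"tx": 0, "ty": 0, "tz": 0, "twist": 0},
    {"tx": 0, "ty": 0, "tz": 0.05, "twist": 0},
    {"tx": 0, "ty": 0, "tz": 0.1, "twist": 0},
    {"tx": 0, "ty": 0, "tz": 0.15, "twist": 0},
    {"tx": 0, "ty": 0, "tz": 0.2, "twist": 0},
    {"tx": 0, "ty": 0, "tz": 0.2, "twist": 0},
    {"tx": 0, "ty": 0, "tz": 0.2, "twist": 0},
    {"tx": 0, "ty": 0, "tz": 0.2, "twist": 0}
  ]
}}

```text
t: 9.58
eef_pos: [0.6062, 0.0006, 0.1049]
ee_rot: [-3.141, 0.0, 3.091]
force: [-0.4, 0.5, -0.9]
width: 0.0314
gripper_force: 35.0
```

```bash
python3 - <<'E'
from h import *
s=get_state();print(s['t'],s['eef_pos'],s['ee_rot'],s['force'],s['moment'],s['width'],s['gripper_force'])
w=snap('wrist','w7.png');K,T=cal('wrist');print(T)
for q in('unit','cell_center'): print(q,[(np.round(r['uv']),round(r['score'],2)) for r in spot_point(q,'wrist')[:3]])
print([(np.round(r['rect']),r['score']) for r in boxes_of('unit','wrist')])
x,y,a,h=.569,.0035,-.049,0.0
c,sn=np.cos(a),np.sin(a)
o=cv2.cvtColor(w,cv2.COLOR_RGB2BGR);o=cv2.resize(o,None,fx=1.4,fy=1.4)
for l in [(-.135,-.046,.024),(-.135,.046,.024),(.075,.046,.024),(.075,-.046,.024),(.05,.015,.058),(.05,-.015,.058),(-.041,.011,.0825),(-.041,-.011,.0825),(-.062,0,.0825)]:
    p=proj('wrist',(x+c*l[0]-sn*l[1],y+sn*l[0]+c*l[1],h+l[2]));cv2.drawMarker(o,tuple(int(v*1.4) for v in p),(0,0,255),cv2.MARKER_CROSS,9)
cv2.imwrite('pics/w7m.png',o)
E
```

```text
9.5833 [0.6062 0.0006 0.1049] [-3.1413  0.0001  3.0913] [-0.3996  0.4628 -0.8965] [-0.0674 -0.1294  0.0196] 0.03138369031349814 34.99986290931702
[[ 0.0496  0.9574  0.2845  0.5297]
 [ 0.9988 -0.0477 -0.0136  0.0038]
 [ 0.0006  0.2848 -0.9586  0.2625]
 [ 0.      0.      0.      1.    ]]
unit []
cell_center [(array([274., 232.]), 0.94)]
[(array([204.,   2., 346., 252.]), 0.59)]
```

View pics/w7m.png

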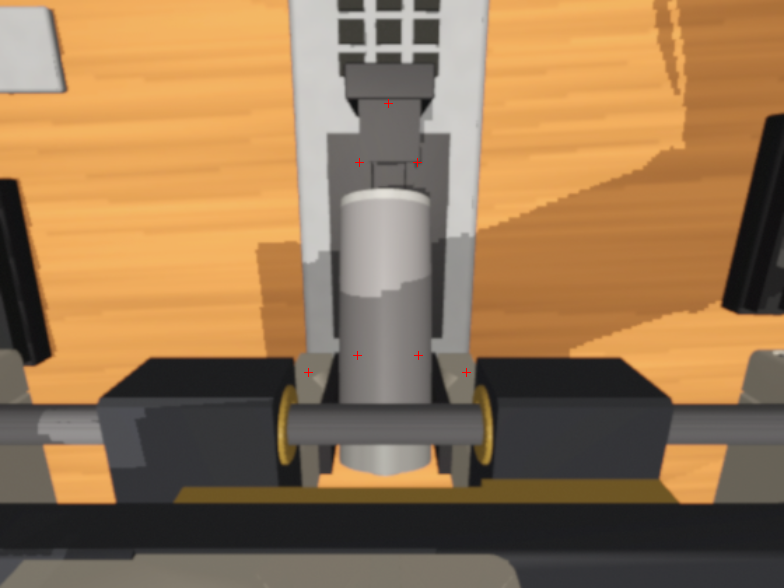

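>>> {"api": "arm_command", "payload": {
  "commands": [
    {"tx": 0, "ty": 0.004, "tz": 0.03, "twist": 0},
    {"tx": 0, "ty": 0.004, "tz": 0.06, "twist": 0},
    {"tx": 0, "ty": 0.004, "tz": 0.09, "twist": 0},
    {"tx": 0, "ty": 0.004, "tz": 0.12, "twist": 0},
    {"tx": 0, "ty": 0.004, "tz": 0.132, "twist": 0},
    {"tx": 0, "ty": 0.004, "tz": 0.144, "twist": 0},
    {"tx": 0, "ty": 0.004, "tz": 0.152, "twist": 0},
    {"tx": 0, "ty": 0.004, "tz": 0.152, "twist": 0}
  ]
}}

```text
t: 10.45
eef_pos: [0.6068, 0.0024, 0.0673]
ee_rot: [-3.141, 0.001, 3.093]
force: [-2.3, -1.4, 3.6]
width: 0.0313
gripper_force: 35.0
```

>>> {"api": "arm_command", "payload": {
  "commands": [
    {"tx": 0, "ty": 0, "tz": 0.002, "twist": 0},
    {"tx": 0, "ty": 0, "tz": 0.004, "twist": 0},
    {"tx": 0, "ty": 0, "tz": 0.006, "twist": 0},
    {"tx": 0, "ty": 0, "tz": 0.008, "twist": 0},
    {"tx": 0, "ty": 0, "tz": 0.01, "twist": 0},
    {"tx": 0, "ty": 0, "tz": 0.012, "twist": 0},
    {"tx": 0, "ty": 0, "tz": 0.012, "twist": 0},
    {"tx": 0, "ty": 0, "tz": 0.012, "twist": 0}
  ]
}}

```text
t: 11.12
eef_pos: [0.6082, 0.0024, 0.0664]
ee_rot: [3.142, 0.005, 3.093]
force: [-2.9, -1.1, 13.8]
width: 0.0313
gripper_force: 35.0
```

```bash
python3 - <<'E'
from h import *
s=get_state();print(s['t'],s['eef_pos'],s['ee_rot'],s['force'],s['moment'])
w=cv2.imread('pics/w7.png').astype(int);g=w.sum(2)/3
for r in (145,150,160,180,200,220,240):
    row=g[r,225:330];d=np.diff(cv2.GaussianBlur(row.astype(np.float32).reshape(1,-1),(5,1),0)[0])
    k=np.argsort(-abs(d))[:6];print(r,sorted((int(i)+225,int(d[i])) for i in k))
c=g[100:360,275];d=np.diff(c);k=np.argsort(-abs(d))[:12];print(sorted((int(i)+100,int(d[i])) for i in k))
E
```

```text
11.1167 [0.6082 0.0024 0.0664] [3.1415 0.0048 3.0934] [-2.89   -1.128  13.8279] [-0.5483  0.7616 -0.0295]
145 [(233, -22), (234, -29), (235, -23), (318, 19), (319, 28), (320, 27)]
150 [(233, -19), (234, -29), (235, -26), (317, 18), (318, 29), (319, 28)]
160 [(234, -27), (235, -29), (236, -19), (317, 24), (318, 32), (319, 26)]
180 [(234, -18), (235, -26), (236, -23), (242, 19), (317, 25), (318, 23)]
200 [(235, -21), (236, -27), (237, -21), (242, 20), (316, 25), (317, 26)]
220 [(236, -25), (237, -28), (238, -18), (315, 25), (316, 28), (317, 18)]
240 [(236, -15), (237, -26), (238, -25), (314, 24), (315, 28), (316, 20)]
[(114, -20), (117, 21), (133, 53), (134, 66), (206, -24), (287, -39), (288, -34), (316, 29), (317, 39), (347, -34), (348, -26), (358, -20)]
```

>>> {"api": "arm_command", "payload": {
  "commands": [
    {"tx": 0, "ty": 0, "tz": -0.02, "twist": 0},
    {"tx": 0, "ty": 0, "tz": -0.02, "twist": 0},
    {"tx": 0, "ty": 0, "tz": -0.02, "twist": 0},
    {"tx": 0, "ty": 0, "tz": -0.02, "twist": 0},
    {"tx": 0, "ty": 0, "tz": -0.02, "twist": 0},
    {"tx": 0, "ty": 0, "tz": -0.02, "twist": 0},
    {"tx": 0, "ty": 0, "tz": -0.02, "twist": 0},
    {"tx": 0, "ty": 0, "tz": -0.02, "twist": 0}
  ]
}}

```text
t: 11.78
eef_pos: [0.606, 0.0025, 0.0683]
ee_rot: [-3.142, -0.0, 3.092]
force: [0.9, 0.8, -1.0]
width: 0.0311
gripper_force: 35.0
```

```bash
python3 - <<'E'
from h import *
s=get_state();print(s['t'],s['eef_pos'],s['force'],s['moment'])
grab_frame('wrist');s=get_state();print(s['eef_pos'],s['force'],s['moment'])
K,T=cal('wrist')
R_=regions_of('cell','wrist')
r=R_[0];print(r['score'],r['rect']);m=r['region']
for v in range(125,330,15):
    xs=np.nonzero(m[v])[0]
    if len(xs): print(v,xs.min(),xs.max(),end=' | ')
w=grab_frame('wrist');cv2.imwrite('pics/w8.png',w[:,:,::-1]);g=cv2.GaussianBlur(w,(3,3),0).mean(2)
for v in(20,40,60,80,90,95,100,105,110,115,120):
    d=np.diff(g[v,180:380]);k=[i for i in range(1,198) if abs(d[i])>5 and abs(d[i])>=max(abs(d[i-1]),abs(d[i+1]))];print('\n',v,[(i+180,int(d[i])) for i in k],end='')
print();print(T)
E
```

```text
11.7833 [0.606  0.0025 0.0683] [ 0.9372  0.8367 -0.9923] [ 0.0477 -0.0016  0.0623]
[0.6059 0.0025 0.0683] [-0.0823  0.4683 -0.595 ] [ 0.1004  0.0224 -0.0218]
0.92 [240.7, 134.6, 310.5, 339.0]
140 245 303 | 155 243 307 | 170 243 307 | 185 242 307 | 200 242 308 | 215 242 307 | 230 242 307 | 245 242 307 | 260 242 307 | 275 242 308 | 320 242 307 | 
 20 [(192, 11), (230, -15), (255, 13), (263, -14), (285, 17), (295, -15), (317, 11), (356, -9)]
 40 [(193, 11), (232, -45), (235, 7), (313, -10), (316, 39), (355, -10)]
 60 [(195, 9), (236, -50), (245, 27), (302, -25), (311, 42), (353, -10)]
 80 [(196, 11), (246, -31), (302, 15), (304, 15), (311, 6), (352, -10)]
 90 [(196, 10), (221, -11), (246, -20), (304, 18), (326, 14), (351, -11)]
 95 [(197, 11), (221, -32), (301, -13), (305, 12), (326, 35), (351, -11)]
 100 [(197, 13), (222, -32), (326, 38), (350, -10), (351, -10)]
 105 [(197, 12), (222, -33), (326, 39), (350, -13)]
 110 [(197, 12), (222, -33), (326, 36), (350, -11)]
 115 [(198, 13), (222, -33), (258, -9), (259, -9), (261, 10), (264, -9), (289, 6), (302, 10), (325, 35), (350, -10)]
 120 [(198, 10), (222, -34), (259, -15), (261, 16), (287, -9), (289, 8), (325, 37), (349, -10)]
[[ 0.049   0.9578  0.2834  0.5294]
 [ 0.9988 -0.0471 -0.0135  0.0054]
 [ 0.0004  0.2837 -0.9589  0.2258]
 [ 0.      0.      0.      1.    ]]
```

>>> {"api": "arm_command", "payload": {
  "commands": [
    {"tx": 0.008, "ty": 0, "tz": 0, "twist": 0},
    {"tx": 0.016, "ty": 0, "tz": 0, "twist": 0},
    {"tx": 0.024, "ty": 0, "tz": 0, "twist": 0},
    {"tx": 0.032, "ty": 0, "tz": 0, "twist": 0},
    {"tx": 0.032, "ty": 0, "tz": 0, "twist": 0},
    {"tx": 0.032, "ty": 0, "tz": 0.006, "twist": 0},
    {"tx": 0.032, "ty": 0, "tz": 0.012, "twist": 0},
    {"tx": 0.032, "ty": 0, "tz": 0.012, "twist": 0}
  ]
}}

```text
t: 12.6
eef_pos: [0.5982, 0.0029, 0.0654]
ee_rot: [-3.142, 0.0, 3.092]
force: [-0.1, 0.2, 0.6]
width: 0.0312
gripper_force: 35.0
```

>>> {"api": "arm_command", "payload": {
  "commands": [
    {"tx": 0, "ty": 0, "tz": 0.002, "twist": 0},
    {"tx": 0, "ty": 0, "tz": 0.004, "twist": 0},
    {"tx": 0, "ty": 0, "tz": 0.006, "twist": 0},
    {"tx": 0, "ty": 0, "tz": 0.008, "twist": 0},
    {"tx": 0, "ty": 0, "tz": 0.01, "twist": 0},
    {"tx": 0, "ty": 0, "tz": 0.012, "twist": 0},
    {"tx": 0, "ty": 0, "tz": 0.012, "twist": 0},
    {"tx": 0, "ty": 0, "tz": 0.012, "twist": 0}
  ]
}}

```text
t: 13.27
eef_pos: [0.5993, 0.0029, 0.0642]
ee_rot: [3.142, 0.003, 3.093]
force: [-1.8, 0.4, 10.7]
width: 0.0311
gripper_force: 35.0
```

```bash
python3 - <<'E'
from h import *
s=get_state();print(s['t'],s['eef_pos'],s['force'],s['moment'])
E
```

```text
13.2667 [0.5993 0.0029 0.0642] [-1.779   0.359  10.6584] [-0.1676  0.6562  0.0558]
```

>>> {"api": "arm_command", "payload": {
  "commands": [
    {"tx": 0, "ty": 0, "tz": -0.008, "twist": 0},
    {"tx": 0.004, "ty": 0, "tz": -0.008, "twist": 0},
    {"tx": 0.008, "ty": 0, "tz": -0.008, "twist": 0},
    {"tx": 0.012, "ty": 0, "tz": -0.008, "twist": 0},
    {"tx": 0.016, "ty": 0, "tz": -0.008, "twist": 0},
    {"tx": 0.02, "ty": 0, "tz": -0.008, "twist": 0},
    {"tx": 0.02, "ty": 0, "tz": -0.008, "twist": 0},
    {"tx": 0.02, "ty": 0, "tz": -0.008, "twist": 0}
  ]
}}

```text
t: 13.93
eef_pos: [0.5927, 0.0031, 0.0642]
ee_rot: [-3.141, -0.001, 3.092]
force: [-0.0, 0.3, -2.2]
width: 0.0317
gripper_force: 35.0
```

```bash
python3 - <<'E'
from h import *
s=get_state();print(s['t'],s['eef_pos'],s['force'],s['moment'])
E
```

```text
13.9333 [0.5927 0.0031 0.0642] [-0.0013  0.2746 -2.1552] [-0.0175 -0.0955  0.0341]
```

>>> {"api": "arm_command", "payload": {
  "commands": [
    {"tx": 0.003, "ty": 0, "tz": 0, "twist": 0},
    {"tx": 0.006, "ty": 0, "tz": 0, "twist": 0},
    {"tx": 0.009, "ty": 0, "tz": 0, "twist": 0},
    {"tx": 0.012, "ty": 0, "tz": 0, "twist": 0},
    {"tx": 0.012, "ty": 0, "tz": 0, "twist": 0},
    {"tx": 0.012, "ty": 0, "tz": 0, "twist": 0},
    {"tx": 0.012, "ty": 0, "tz": 0, "twist": 0},
    {"tx": 0.012, "ty": 0, "tz": 0, "twist": 0}
  ]
}}

```text
t: 14.6
eef_pos: [0.5905, 0.0034, 0.0648]
ee_rot: [3.141, 0.001, 3.092]
force: [3.2, -0.5, -0.7]
width: 0.0311
gripper_force: 35.0
```

>>> {"api": "arm_command", "payload": {
  "commands": [
    {"tx": 0.002, "ty": 0, "tz": 0, "twist": 0},
    {"tx": 0.004, "ty": 0, "tz": 0, "twist": 0},
    {"tx": 0.006, "ty": 0, "tz": 0, "twist": 0},
    {"tx": 0.008, "ty": 0, "tz": 0, "twist": 0},
    {"tx": 0.008, "ty": 0, "tz": 0, "twist": 0},
    {"tx": 0.008, "ty": 0, "tz": 0, "twist": 0},
    {"tx": 0.008, "ty": 0, "tz": 0, "twist": 0},
    {"tx": 0.008, "ty": 0, "tz": 0, "twist": 0}
  ]
}}

```text
t: 15.27
eef_pos: [0.5891, 0.0036, 0.0651]
ee_rot: [3.141, 0.002, 3.093]
force: [5.1, -0.5, -0.4]
width: 0.0311
gripper_force: 35.0
```

```bash
python3 - <<'E'
from h import *
s=get_state();print(s['t'],s['eef_pos'],s['force'],s['moment'])
E
```

```text
15.2667 [0.5891 0.0036 0.0651] [ 5.1247 -0.5442 -0.395 ] [-0.4034 -2.1883  0.024 ]
```

>>> {"api": "arm_command", "payload": {
  "commands": [
    {"tx": 0, "ty": 0, "tz": 0.004, "twist": 0},
    {"tx": 0, "ty": 0, "tz": 0.008, "twist": 0},
    {"tx": 0, "ty": 0, "tz": 0.012, "twist": 0},
    {"tx": 0, "ty": 0, "tz": 0.016, "twist": 0},
    {"tx": 0, "ty": 0, "tz": 0.016, "twist": 0},
    {"tx": 0, "ty": 0, "tz": 0.016, "twist": 0},
    {"tx": 0, "ty": 0, "tz": 0.016, "twist": 0},
    {"tx": 0, "ty": 0, "tz": 0.016, "twist": 0}
  ]
}}

```text
t: 15.93
eef_pos: [0.59, 0.0037, 0.062]
ee_rot: [3.141, 0.004, 3.093]
force: [5.8, -0.4, 3.1]
width: 0.031
gripper_force: 35.0
```

```bash
cat > m.py <<'E'
from h import *
s=get_state();print(s['t'],s['eef_pos'],s['force'],s['moment'])
w=grab_frame('wrist');cv2.imwrite('pics/l%d.png'%(s['t']*100),w[:,:,::-1])
r=[r for r in regions_of('cell','wrist') if r['rect'][0]>220 and r['rect'][2]<330]
if r:
    m=r[0]['region'];print(np.round(r[0]['rect'],1))
    v=np.arange(150,275);L=np.array([np.nonzero(m[i])[0][[0,-1]] if m[i].any() else (np.nan,np.nan) for i in v],float);wd=L[:,1]-L[:,0]+1
    ok=np.isfinite(wd);c=np.polyfit(v[ok],wd[ok],1);print('width@214',np.polyval(c,214),'slope/100rows',c[0]*100,'pitch~',16.5+np.degrees(np.arctan(c[0]/np.polyval(c,214)*320.6)))
E
python3 m.py
```

```text
15.9333 [0.59   0.0037 0.062 ] [ 5.7792 -0.3747  3.0998] [-0.2943 -1.8503  0.009 ]
[240.4 135.9 307.6 338.4]
width@214 66.40196620583714 slope/100rows -0.301689708141326 pitch~ 15.665483373208575
```

>>> {"api": "arm_command", "payload": {
  "commands": [
    {"tx": 0.002, "ty": 0, "tz": 0, "twist": 0},
    {"tx": 0.004, "ty": 0, "tz": 0, "twist": 0},
    {"tx": 0.006, "ty": 0, "tz": 0, "twist": 0},
    {"tx": 0.008, "ty": 0, "tz": 0, "twist": 0},
    {"tx": 0.01, "ty": 0, "tz": 0, "twist": 0},
    {"tx": 0.012, "ty": 0, "tz": 0, "twist": 0},
    {"tx": 0.012, "ty": 0, "tz": 0, "twist": 0},
    {"tx": 0.012, "ty": 0, "tz": 0, "twist": 0}
  ]
}}

```text
t: 16.7
eef_pos: [0.5884, 0.0039, 0.0625]
ee_rot: [3.141, 0.006, 3.094]
force: [9.6, -1.7, 4.1]
width: 0.0312
gripper_force: 35.0
```

```bash
python3 m.py
```

```text
16.7 [0.5884 0.0039 0.0625] [ 9.5949 -1.7191  4.0976] [-0.7763 -3.0542  0.1079]
[242.3 139.1 307.6 340.3]
width@214 66.08509984639016 slope/100rows -0.14500768049154517 pitch~ 16.096943024509365
```

>>> {"api": "arm_command", "payload": {
  "commands": [
    {"tx": 0, "ty": 0, "tz": 0.004, "twist": 0},
    {"tx": 0, "ty": 0, "tz": 0.008, "twist": 0},
    {"tx": 0, "ty": 0, "tz": 0.012, "twist": 0},
    {"tx": 0, "ty": 0, "tz": 0.016, "twist": 0},
    {"tx": 0, "ty": 0, "tz": 0.016, "twist": 0},
    {"tx": 0, "ty": 0, "tz": 0.016, "twist": 0},
    {"tx": 0, "ty": 0, "tz": 0.016, "twist": 0},
    {"tx": 0, "ty": 0, "tz": 0.016, "twist": 0}
  ]
}}

```text
t: 17.47
eef_pos: [0.5896, 0.0041, 0.0592]
ee_rot: [3.14, 0.008, 3.094]
force: [10.3, -3.1, 6.1]
width: 0.0308
gripper_force: 35.0
```

```bash
python3 m.py
```

```text
17.4667 [0.5896 0.0041 0.0592] [10.3225 -3.1036  6.1117] [-0.8173 -3.6362  0.0644]
[240.9 138.8 306.4 340.1]
width@214 66.79612903225805 slope/100rows -0.5935483870967835 pitch~ 14.8681751733037
```

>>> {"api": "arm_command", "payload": {
  "commands": [
    {"tx": 0, "ty": -0.004, "tz": 0.004, "twist": 0},
    {"tx": 0, "ty": -0.004, "tz": 0.008, "twist": 0},
    {"tx": 0, "ty": -0.004, "tz": 0.012, "twist": 0},
    {"tx": 0, "ty": -0.004, "tz": 0.016, "twist": 0},
    {"tx": 0, "ty": -0.004, "tz": 0.02, "twist": 0},
    {"tx": 0, "ty": -0.004, "tz": 0.02, "twist": 0},
    {"tx": 0, "ty": -0.004, "tz": 0.02, "twist": 0},
    {"tx": 0, "ty": -0.004, "tz": 0.02, "twist": 0}
  ]
}}

```text
t: 18.23
eef_pos: [0.5891, 0.0034, 0.0538]
ee_rot: [3.14, 0.008, 3.094]
force: [10.5, -0.5, 4.8]
width: 0.0306
gripper_force: 35.0
```

```bash
python3 m.py
```

```text
18.2333 [0.5891 0.0034 0.0538] [10.4509 -0.5317  4.7733] [-0.1771 -3.3593  0.019 ]
[238.7 140.9 307.9 340.9]
width@214 67.3256282642089 slope/100rows -2.5185867895545355 pitch~ 9.66099024099297
```

>>> {"api": "arm_command", "payload": {
  "commands": [
    {"tx": 0.002, "ty": 0, "tz": 0, "twist": 0},
    {"tx": 0.004, "ty": 0, "tz": 0, "twist": 0},
    {"tx": 0.006, "ty": 0, "tz": 0, "twist": 0},
    {"tx": 0.006, "ty": 0, "tz": 0.004, "twist": 0},
    {"tx": 0.006, "ty": 0, "tz": 0.008, "twist": 0},
    {"tx": 0.006, "ty": 0, "tz": 0.012, "twist": 0},
    {"tx": 0.006, "ty": 0, "tz": 0.012, "twist": 0},
    {"tx": 0.006, "ty": 0, "tz": 0.012, "twist": 0}
  ]
}}

```text
t: 19.0
eef_pos: [0.588, 0.0035, 0.0509]
ee_rot: [3.14, 0.008, 3.094]
force: [10.6, 0.1, 4.0]
width: 0.0312
gripper_force: 35.0
```

```bash
python3 m.py
```

```text
19.0 [0.588  0.0035 0.0509] [10.5909  0.1396  4.0108] [-0.2161 -3.7015 -0.0171]
[241.4 140.1 311.3 342.4]
width@214 68.33674961597539 slope/100rows -4.362519201228878 pitch~ 4.933217963456762
```

>>> {"api": "arm_command", "payload": {
  "commands": [
    {"tx": 0.002, "ty": 0, "tz": 0, "twist": 0},
    {"tx": 0.004, "ty": 0, "tz": 0, "twist": 0},
    {"tx": 0.006, "ty": 0, "tz": 0, "twist": 0},
    {"tx": 0.006, "ty": 0, "tz": 0, "twist": 0},
    {"tx": 0.006, "ty": 0, "tz": 0.004, "twist": 0},
    {"tx": 0.006, "ty": 0, "tz": 0.008, "twist": 0},
    {"tx": 0.006, "ty": 0, "tz": 0.008, "twist": 0},
    {"tx": 0.006, "ty": 0, "tz": 0.008, "twist": 0}
  ]
}}

```text
t: 19.77
eef_pos: [0.5874, 0.0037, 0.0492]
ee_rot: [3.14, 0.01, 3.094]
force: [13.3, -1.1, 3.7]
width: 0.0307
gripper_force: 35.0
```

```bash
python3 m.py
```

```text
19.7667 [0.5874 0.0037 0.0492] [13.3101 -1.142   3.7011] [-0.5468 -4.4715 -0.0131]
[241.5 141.3 308.7 346.2]
width@214 69.41775729646696 slope/100rows -3.9121351766513177 pitch~ 6.25836829322207
```

>>> {"api": "arm_command", "payload": {
  "commands": [
    {"tx": 0, "ty": 0, "tz": 0.004, "twist": 0},
    {"tx": 0, "ty": 0, "tz": 0.008, "twist": 0},
    {"tx": 0, "ty": 0, "tz": 0.008, "twist": 0},
    {"tx": -0.002, "ty": 0, "tz": 0.008, "twist": 0},
    {"tx": -0.004, "ty": 0, "tz": 0.008, "twist": 0},
    {"tx": -0.006, "ty": 0, "tz": 0.008, "twist": 0},
    {"tx": -0.008, "ty": 0, "tz": 0.008, "twist": 0},
    {"tx": -0.008, "ty": 0, "tz": 0.008, "twist": 0}
  ]
}}

```text
t: 20.53
eef_pos: [0.5878, 0.0035, 0.0466]
ee_rot: [3.14, 0.007, 3.093]
force: [9.5, -0.2, 3.2]
width: 0.0313
gripper_force: 35.0
```

```bash
python3 m.py
```

```text
20.5333 [0.5878 0.0035 0.0466] [ 9.4764 -0.2254  3.2207] [ 0.0659 -3.2658 -0.1082]
[237.2 140.8 310.3 345.5]
width@214 69.81839631336406 slope/100rows -5.08018433179725 pitch~ 3.3690037699799547
```

>>> {"api": "arm_command", "payload": {
  "commands": [
    {"tx": 0, "ty": 0, "tz": 0, "twist": 0},
    {"tx": 0, "ty": 0, "tz": 0, "twist": 0},
    {"tx": 0, "ty": 0, "tz": 0, "twist": 0},
    {"tx": 0, "ty": 0, "tz": 0, "twist": 0},
    {"tx": 0, "ty": 0, "tz": 0, "twist": 0},
    {"tx": 0, "ty": 0, "tz": 0, "twist": 0},
    {"tx": 0, "ty": 0, "tz": 0, "twist": 0},
    {"tx": 0, "ty": 0, "tz": 0, "twist": 0}
  ],
  "claw": 0.7
}}

```text
t: 21.3
eef_pos: [0.5839, 0.0026, 0.0445]
ee_rot: [-3.142, -0.0, 3.092]
force: [0.3, 0.4, -0.3]
width: 0.061
gripper_force: 0.0
```

>>> {"api": "arm_command", "payload": {
  "commands": [
    {"tx": 0, "ty": 0, "tz": -0.06, "twist": 0},
    {"tx": 0, "ty": 0, "tz": -0.15, "twist": 0},
    {"tx": 0, "ty": 0, "tz": -0.25, "twist": 0},
    {"tx": 0, "ty": 0, "tz": -0.34, "twist": 0},
    {"tx": 0, "ty": 0, "tz": -0.34, "twist": 0},
    {"tx": 0, "ty": 0, "tz": -0.34, "twist": 0},
    {"tx": 0, "ty": 0, "tz": -0.34, "twist": 0},
    {"tx": 0, "ty": 0, "tz": -0.34, "twist": 0}
  ]
}}

```text
t: 21.97
eef_pos: [0.5833, 0.0024, 0.1286]
ee_rot: [-3.141, -0.002, 3.092]
force: [0.1, 0.5, -0.4]
width: 0.0615
gripper_force: 0.0
```

>>> {"api": "arm_command", "payload": {
  "commands": [
    {"tx": 0, "ty": 0, "tz": 0, "twist": 0},
    {"tx": 0, "ty": 0, "tz": 0, "twist": 0},
    {"tx": 0, "ty": 0, "tz": 0, "twist": 0},
    {"tx": 0, "ty": 0, "tz": 0, "twist": 0},
    {"tx": 0, "ty": 0, "tz": 0, "twist": 0},
    {"tx": 0, "ty": 0, "tz": 0, "twist": 0},
    {"tx": 0, "ty": 0, "tz": 0, "twist": 0},
    {"tx": 0, "ty": 0, "tz": 0, "twist": 0}
  ],
  "claw": 0
}}

```text
t: 22.63
eef_pos: [0.584, 0.0026, 0.1296]
ee_rot: [3.142, 0.0, 3.092]
force: [0.2, 0.6, -0.1]
width: 0.0137
gripper_force: 0.0
```

```bash
python3 m.py; python3 - <<'E'
from h import *
for n in('wrist','top','side'):
    if n!='wrist': snap(n,'r_%s.png'%n)
    cal(n)
    for q in('cell_center','cell_nub'): print(n,q,[(np.round(r['uv']),round(r['score'],2),atz(n,r['uv'],.065)) for r in spot_point(q,n)[:4]])
E
```

```text
22.6333 [0.584  0.0026 0.1296] [ 0.1823  0.6033 -0.1222] [-0.0064  0.0156 -0.0295]
[253.8 142.1 299.5 272.8]
width@214 39.74707966275855 slope/100rows -18.457778179050962 pitch~ -39.611539976142296
wrist cell_center [(array([276., 206.]), 0.65, array([0.5665, 0.0039, 0.065 ]))]
wrist cell_nub [(array([277., 270.]), 0.77, array([0.6174, 0.0016, 0.065 ]))]
top cell_center [(array([334., 111.]), 0.96, array([ 0.6705, -0.1252,  0.065 ])), (array([270., 165.]), 0.94, array([ 0.5665, -0.0022,  0.065 ])), (array([429., 138.]), 0.85, array([ 0.6153, -0.3073,  0.065 ]))]
top cell_nub [(array([447., 122.]), 0.9, array([ 0.6459, -0.3436,  0.065 ])), (array([309., 120.]), 0.64, array([ 0.653 , -0.0773,  0.065 ]))]
side cell_center [(array([233., 205.]), 0.97, array([0.5635, 0.0027, 0.065 ])), (array([273., 150.]), 0.79, array([ 0.598 , -0.2519,  0.065 ])), (array([217., 179.]), 0.55, array([ 0.653 , -0.0662,  0.065 ])), (array([226., 305.]), 0.53, array([0.4164, 0.2623, 0.065 ]))]
side cell_nub [(array([211., 194.]), 0.82, array([ 0.6311, -0.009 ,  0.065 ])), (array([274., 147.]), 0.69, array([ 0.6029, -0.268 ,  0.065 ])), (array([216., 190.]), 0.57, array([ 0.6291, -0.0264,  0.065 ]))]
```

>>> {"api": "arm_command", "payload": {
  "commands": [
    {"tx": -0.04, "ty": 0, "tz": 0, "twist": 0},
    {"tx": -0.04, "ty": 0, "tz": 0.05, "twist": 0},
    {"tx": -0.04, "ty": 0, "tz": 0.1, "twist": 0},
    {"tx": -0.04, "ty": 0, "tz": 0.13, "twist": 0},
    {"tx": -0.04, "ty": 0, "tz": 0.15, "twist": 0},
    {"tx": -0.04, "ty": 0, "tz": 0.155, "twist": 0},
    {"tx": -0.04, "ty": 0, "tz": 0.155, "twist": 0},
    {"tx": -0.04, "ty": 0, "tz": 0.155, "twist": 0}
  ]
}}

```text
t: 23.8
eef_pos: [0.5944, 0.0022, 0.0913]
ee_rot: [3.142, 0.001, 3.092]
force: [-0.2, 0.1, 0.5]
width: 0.0004
gripper_force: 0.0
```

>>> {"api": "arm_command", "payload": {
  "commands": [
    {"tx": 0, "ty": 0, "tz": 0.002, "twist": 0},
    {"tx": 0, "ty": 0, "tz": 0.004, "twist": 0},
    {"tx": 0, "ty": 0, "tz": 0.006, "twist": 0},
    {"tx": 0, "ty": 0, "tz": 0.008, "twist": 0},
    {"tx": 0, "ty": 0, "tz": 0.01, "twist": 0},
    {"tx": 0, "ty": 0, "tz": 0.012, "twist": 0},
    {"tx": 0, "ty": 0, "tz": 0.012, "twist": 0},
    {"tx": 0, "ty": 0, "tz": 0.012, "twist": 0}
  ]
}}

```text
t: 24.47
eef_pos: [0.594, 0.0021, 0.0878]
ee_rot: [-3.142, -0.0, 3.092]
force: [-0.6, -0.7, -0.1]
width: 0.0006
gripper_force: 0.0
```

>>> {"api": "arm_command", "payload": {
  "commands": [
    {"tx": 0, "ty": 0, "tz": 0.002, "twist": 0},
    {"tx": 0, "ty": 0, "tz": 0.004, "twist": 0},
    {"tx": 0, "ty": 0, "tz": 0.006, "twist": 0},
    {"tx": 0, "ty": 0, "tz": 0.008, "twist": 0},
    {"tx": 0, "ty": 0, "tz": 0.01, "twist": 0},
    {"tx": 0, "ty": 0, "tz": 0.012, "twist": 0},
    {"tx": 0, "ty": 0, "tz": 0.012, "twist": 0},
    {"tx": 0, "ty": 0, "tz": 0.012, "twist": 0}
  ]
}}

```text
t: 25.13
eef_pos: [0.594, 0.0021, 0.0848]
ee_rot: [-3.142, -0.0, 3.092]
force: [0.8, 0.7, -0.5]
width: 0.0006
gripper_force: 0.0
```

>>> {"api": "arm_command", "payload": {
  "commands": [
    {"tx": 0, "ty": 0, "tz": 0.001, "twist": 0},
    {"tx": 0, "ty": 0, "tz": 0.002, "twist": 0},
    {"tx": 0, "ty": 0, "tz": 0.003, "twist": 0},
    {"tx": 0, "ty": 0, "tz": 0.004, "twist": 0},
    {"tx": 0, "ty": 0, "tz": 0.005, "twist": 0},
    {"tx": 0, "ty": 0, "tz": 0.006, "twist": 0},
    {"tx": 0, "ty": 0, "tz": 0.006, "twist": 0},
    {"tx": 0, "ty": 0, "tz": 0.006, "twist": 0}
  ]
}}

```text
t: 25.8
eef_pos: [0.594, 0.0021, 0.0833]
ee_rot: [-3.142, -0.0, 3.092]
force: [0.3, 0.7, -0.2]
width: 0.0006
gripper_force: 0.0
```

>>> {"api": "arm_command", "payload": {
  "commands": [
    {"tx": 0, "ty": 0, "tz": 0.002, "twist": 0},
    {"tx": 0, "ty": 0, "tz": 0.004, "twist": 0},
    {"tx": 0, "ty": 0, "tz": 0.006, "twist": 0},
    {"tx": 0, "ty": 0, "tz": 0.008, "twist": 0},
    {"tx": 0, "ty": 0, "tz": 0.008, "twist": 0},
    {"tx": 0, "ty": 0, "tz": 0.008, "twist": 0},
    {"tx": 0, "ty": 0, "tz": 0.008, "twist": 0},
    {"tx": 0, "ty": 0, "tz": 0.008, "twist": 0}
  ]
}}

```text
t: 26.47
eef_pos: [0.594, 0.0021, 0.0813]
ee_rot: [-3.142, -0.0, 3.092]
force: [-0.4, 0.2, 0.2]
width: 0.0004
gripper_force: 0.0
```

>>> {"api": "arm_command", "payload": {
  "commands": [
    {"tx": 0, "ty": 0, "tz": 0.002, "twist": 0},
    {"tx": 0, "ty": 0, "tz": 0.004, "twist": 0},
    {"tx": 0, "ty": 0, "tz": 0.006, "twist": 0},
    {"tx": 0, "ty": 0, "tz": 0.008, "twist": 0},
    {"tx": 0, "ty": 0, "tz": 0.008, "twist": 0},
    {"tx": 0, "ty": 0, "tz": 0.008, "twist": 0},
    {"tx": 0, "ty": 0, "tz": 0.008, "twist": 0},
    {"tx": 0, "ty": 0, "tz": 0.008, "twist": 0}
  ]
}}

```text
t: 27.13
eef_pos: [0.5942, 0.0022, 0.0794]
ee_rot: [3.141, 0.0, 3.092]
force: [1.0, 0.6, 0.9]
width: 0.0004
gripper_force: 0.7
```

>>> {"api": "arm_command", "payload": {
  "commands": [
    {"tx": 0, "ty": 0, "tz": 0.001, "twist": 0},
    {"tx": 0, "ty": 0, "tz": 0.002, "twist": 0},
    {"tx": 0, "ty": 0, "tz": 0.003, "twist": 0},
    {"tx": 0, "ty": 0, "tz": 0.004, "twist": 0},
    {"tx": 0, "ty": 0, "tz": 0.005, "twist": 0},
    {"tx": 0, "ty": 0, "tz": 0.006, "twist": 0},
    {"tx": 0, "ty": 0, "tz": 0.006, "twist": 0},
    {"tx": 0, "ty": 0, "tz": 0.006, "twist": 0}
  ]
}}

```text
t: 27.8
eef_pos: [0.5939, 0.0021, 0.0777]
ee_rot: [-3.142, -0.0, 3.092]
force: [1.0, 0.1, 1.6]
width: 0.0006
gripper_force: 0.6
```

>>> {"api": "arm_command", "payload": {
  "commands": [
    {"tx": 0, "ty": 0, "tz": 0.001, "twist": 0},
    {"tx": 0, "ty": 0, "tz": 0.002, "twist": 0},
    {"tx": 0, "ty": 0, "tz": 0.003, "twist": 0},
    {"tx": 0, "ty": 0, "tz": 0.004, "twist": 0},
    {"tx": 0, "ty": 0, "tz": 0.004, "twist": 0},
    {"tx": 0, "ty": 0, "tz": 0.004, "twist": 0},
    {"tx": 0, "ty": 0, "tz": 0.004, "twist": 0},
    {"tx": 0, "ty": 0, "tz": 0.004, "twist": 0}
  ]
}}

```text
t: 28.47
eef_pos: [0.5939, 0.0021, 0.0767]
ee_rot: [-3.142, -0.0, 3.092]
force: [1.3, 0.7, 0.6]
width: 0.0007
gripper_force: 0.2
```

>>> {"api": "arm_command", "payload": {
  "commands": [
    {"tx": 0, "ty": 0, "tz": 0.001, "twist": 0},
    {"tx": 0, "ty": 0, "tz": 0.002, "twist": 0},
    {"tx": 0, "ty": 0, "tz": 0.003, "twist": 0},
    {"tx": 0, "ty": 0, "tz": 0.004, "twist": 0},
    {"tx": 0, "ty": 0, "tz": 0.005, "twist": 0},
    {"tx": 0, "ty": 0, "tz": 0.006, "twist": 0},
    {"tx": 0, "ty": 0, "tz": 0.006, "twist": 0},
    {"tx": 0, "ty": 0, "tz": 0.006, "twist": 0}
  ]
}}

```text
t: 29.13
eef_pos: [0.5942, 0.002, 0.0757]
ee_rot: [-3.142, 0.0, 3.092]
force: [0.1, -1.2, 5.9]
width: 0.0007
gripper_force: 2.6
```

>>> {"api": "arm_command", "payload": {
  "commands": [
    {"tx": 0, "ty": 0, "tz": 0.001, "twist": 0},
    {"tx": 0, "ty": 0, "tz": 0.002, "twist": 0},
    {"tx": 0, "ty": 0, "tz": 0.003, "twist": 0},
    {"tx": 0, "ty": 0, "tz": 0.004, "twist": 0},
    {"tx": 0, "ty": 0, "tz": 0.004, "twist": 0},
    {"tx": 0, "ty": 0, "tz": 0.004, "twist": 0},
    {"tx": 0, "ty": 0, "tz": 0.004, "twist": 0},
    {"tx": 0, "ty": 0, "tz": 0.004, "twist": 0}
  ]
}}

```text
t: 29.8
eef_pos: [0.5942, 0.0019, 0.0755]
ee_rot: [-3.141, 0.001, 3.093]
force: [-3.1, -0.3, 11.6]
width: 0.0006
gripper_force: 5.6
```

>>> {"api": "arm_command", "payload": {
  "commands": [
    {"tx": 0, "ty": 0, "tz": 0.001, "twist": 0},
    {"tx": 0, "ty": 0, "tz": 0.002, "twist": 0},
    {"tx": 0, "ty": 0, "tz": 0.002, "twist": 0},
    {"tx": 0, "ty": 0, "tz": 0.002, "twist": 0},
    {"tx": 0, "ty": 0, "tz": 0.002, "twist": 0},
    {"tx": 0, "ty": 0, "tz": 0.002, "twist": 0},
    {"tx": 0, "ty": 0, "tz": 0.002, "twist": 0},
    {"tx": 0, "ty": 0, "tz": 0.002, "twist": 0}
  ]
}}

```text
t: 30.47
eef_pos: [0.5943, 0.0019, 0.0754]
ee_rot: [-3.141, 0.001, 3.093]
force: [-4.3, 0.2, 14.6]
width: 0.0009
gripper_force: 7.3
```

>>> {"api": "arm_command", "payload": {
  "commands": [
    {"tx": 0, "ty": 0, "tz": -0.03, "twist": 0},
    {"tx": 0, "ty": 0, "tz": -0.03, "twist": 0},
    {"tx": 0.08, "ty": 0, "tz": -0.03, "twist": 0},
    {"tx": 0.16, "ty": 0, "tz": -0.03, "twist": 0},
    {"tx": 0.16, "ty": 0, "tz": -0.03, "twist": 0},
    {"tx": 0.16, "ty": 0, "tz": -0.015, "twist": 0},
    {"tx": 0.16, "ty": 0, "tz": -0.015, "twist": 0},
    {"tx": 0.16, "ty": 0, "tz": -0.015, "twist": 0}
  ]
}}

```text
t: 31.13
eef_pos: [0.5545, 0.0042, 0.0772]
ee_rot: [-3.141, -0.0, 3.092]
force: [0.5, 0.2, -0.7]
width: 0.0005
gripper_force: 0.0
```

>>> {"api": "arm_command", "payload": {
  "commands": [
    {"tx": 0, "ty": 0, "tz": 0.002, "twist": 0},
    {"tx": 0, "ty": 0, "tz": 0.004, "twist": 0},
    {"tx": 0, "ty": 0, "tz": 0.005, "twist": 0},
    {"tx": 0, "ty": 0, "tz": 0.006, "twist": 0},
    {"tx": 0, "ty": 0, "tz": 0.006, "twist": 0},
    {"tx": 0, "ty": 0, "tz": 0.006, "twist": 0},
    {"tx": 0, "ty": 0, "tz": 0.006, "twist": 0},
    {"tx": 0, "ty": 0, "tz": 0.006, "twist": 0}
  ]
}}

```text
t: 31.8
eef_pos: [0.5541, 0.0041, 0.0761]
ee_rot: [3.142, 0.0, 3.092]
force: [-0.1, -0.2, -0.2]
width: 0.0004
gripper_force: 0.0
```

>>> {"api": "arm_command", "payload": {
  "commands": [
    {"tx": 0, "ty": 0, "tz": 0.001, "twist": 0},
    {"tx": 0, "ty": 0, "tz": 0.002, "twist": 0},
    {"tx": 0, "ty": 0, "tz": 0.003, "twist": 0},
    {"tx": 0, "ty": 0, "tz": 0.004, "twist": 0},
    {"tx": 0, "ty": 0, "tz": 0.004, "twist": 0},
    {"tx": 0, "ty": 0, "tz": 0.004, "twist": 0},
    {"tx": 0, "ty": 0, "tz": 0.004, "twist": 0},
    {"tx": 0, "ty": 0, "tz": 0.004, "twist": 0}
  ]
}}

```text
t: 32.47
eef_pos: [0.5541, 0.0041, 0.0756]
ee_rot: [3.142, 0.0, 3.092]
force: [-1.5, 0.1, 6.1]
width: 0.0002
gripper_force: 2.9
```

>>> {"api": "arm_command", "payload": {
  "commands": [
    {"tx": 0, "ty": 0, "tz": 0.001, "twist": 0},
    {"tx": 0, "ty": 0, "tz": 0.002, "twist": 0},
    {"tx": 0, "ty": 0, "tz": 0.003, "twist": 0},
    {"tx": 0, "ty": 0, "tz": 0.004, "twist": 0},
    {"tx": 0, "ty": 0, "tz": 0.004, "twist": 0},
    {"tx": 0, "ty": 0, "tz": 0.004, "twist": 0},
    {"tx": 0, "ty": 0, "tz": 0.004, "twist": 0},
    {"tx": 0, "ty": 0, "tz": 0.004, "twist": 0}
  ]
}}

```text
t: 33.13
eef_pos: [0.5542, 0.004, 0.0754]
ee_rot: [-3.141, 0.001, 3.093]
force: [-5.8, 0.6, 14.0]
width: 0.0004
gripper_force: 6.6
```

>>> {"api": "arm_command", "payload": {
  "commands": [
    {"tx": 0, "ty": 0, "tz": -0.06, "twist": 0},
    {"tx": 0, "ty": 0, "tz": -0.06, "twist": 0},
    {"tx": -0.09, "ty": 0, "tz": -0.06, "twist": 0},
    {"tx": -0.18, "ty": 0, "tz": -0.06, "twist": 0},
    {"tx": -0.18, "ty": 0, "tz": -0.04, "twist": 0},
    {"tx": -0.18, "ty": 0, "tz": -0.02, "twist": 0},
    {"tx": -0.18, "ty": 0, "tz": -0.017, "twist": 0},
    {"tx": -0.18, "ty": 0, "tz": -0.017, "twist": 0}
  ]
}}

```text
t: 33.8
eef_pos: [0.5978, 0.0016, 0.0774]
ee_rot: [-3.141, -0.002, 3.092]
force: [0.1, 0.1, -0.3]
width: 0.0003
gripper_force: 0.0
```

>>> {"api": "arm_command", "payload": {
  "commands": [
    {"tx": 0, "ty": 0, "tz": 0.001, "twist": 0},
    {"tx": 0, "ty": 0, "tz": 0.002, "twist": 0},
    {"tx": 0, "ty": 0, "tz": 0.003, "twist": 0},
    {"tx": 0, "ty": 0, "tz": 0.004, "twist": 0},
    {"tx": 0, "ty": 0, "tz": 0.004, "twist": 0},
    {"tx": 0, "ty": 0, "tz": 0.004, "twist": 0},
    {"tx": 0, "ty": 0, "tz": 0.004, "twist": 0},
    {"tx": 0, "ty": 0, "tz": 0.004, "twist": 0}
  ]
}}

```text
t: 34.47
eef_pos: [0.599, 0.0018, 0.0773]
ee_rot: [3.142, 0.0, 3.092]
force: [0.3, -0.2, -0.3]
width: 0.0005
gripper_force: 0.0
```

>>> {"api": "arm_command", "payload": {
  "commands": [
    {"tx": 0, "ty": 0, "tz": 0.001, "twist": 0},
    {"tx": 0, "ty": 0, "tz": 0.002, "twist": 0},
    {"tx": 0, "ty": 0, "tz": 0.003, "twist": 0},
    {"tx": 0, "ty": 0, "tz": 0.004, "twist": 0},
    {"tx": 0, "ty": 0, "tz": 0.004, "twist": 0},
    {"tx": 0, "ty": 0, "tz": 0.004, "twist": 0},
    {"tx": 0, "ty": 0, "tz": 0.004, "twist": 0},
    {"tx": 0, "ty": 0, "tz": 0.004, "twist": 0}
  ]
}}

```text
t: 35.13
eef_pos: [0.599, 0.0019, 0.0763]
ee_rot: [-3.142, -0.0, 3.092]
force: [-0.3, 0.0, -0.1]
width: 0.0005
gripper_force: 0.0
```

>>> {"api": "arm_command", "payload": {
  "commands": [
    {"tx": 0, "ty": 0, "tz": -0.08, "twist": 0},
    {"tx": 0, "ty": 0, "tz": -0.2, "twist": 0},
    {"tx": 0, "ty": 0, "tz": -0.35, "twist": 0},
    {"tx": 0, "ty": 0, "tz": -0.45, "twist": 0},
    {"tx": 0, "ty": 0, "tz": -0.5, "twist": 0},
    {"tx": 0, "ty": 0, "tz": -0.5, "twist": 0},
    {"tx": 0, "ty": 0, "tz": -0.5, "twist": 0},
    {"tx": 0, "ty": 0, "tz": -0.5, "twist": 0}
  ]
}}

```text
t: 35.8
eef_pos: [0.5984, 0.0018, 0.2004]
ee_rot: [-3.142, -0.001, 3.092]
force: [-0.2, -0.3, -0.1]
width: 0.0003
gripper_force: 0.0
```

```bash
python3 - <<'E'
from h import *
grab_frame('wrist');cal('wrist')
for q in('cell_center','cell_nub'): print(q,[(np.round(r['uv']),round(r['score'],2),atz('wrist',r['uv'],.06)) for r in spot_point(q,'wrist')[:2]])
for r in regions_of('cell','wrist')[:2]: print(r['rect'],rect('wrist',r['region'],.07))
print(get_state()['t'],job_done())
E
```

```text
cell_center [(array([273., 173.]), 0.58, array([0.5689, 0.0007, 0.06  ]))]
cell_nub [(array([275., 220.]), 0.72, array([0.615 , 0.0003, 0.06  ])), (array([208., 259.]), 0.59, array([ 0.6526, -0.069 ,  0.06  ]))]
[127.1, 245.7, 206.6, 287.8] ((0.6534250378608704, -0.11067241430282593), (0.012521938420832157, 0.08927448838949203), 22.507312774658203)
[257.7, 121.1, 292.4, 223.6] ((0.568470299243927, 0.003030412830412388), (0.03086332604289055, 0.09044250100851059), 87.20281219482422)
the job is handed in; nothing more can be done
36.0 None
```

I fitted the long cell in the bay and handed the job in at 36 s of the 69 s allowed. By touch it lies level, and it stayed down with the arm lifted off, so the catch appears to hold it; the hand-in call returned no verdict.

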